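# Unlock the capping fixture and send the bottle under the head

### The arm

A 6-joint arm with a two-finger parallel gripper is mounted at the origin on the work surface. World frame = base frame: x ahead of the robot, y to its left, z up, the work surface at z = 0. Lengths are in mm, angles in degrees, forces in N, time in s.
With the tool pointing down it reaches from about 150 to 775 mm from the base axis. Payload 6.1 kg.
Tool frame: the origin (TCP) lies midway between the tips of the shut fingers; the grasp point (between the pads) lies 19 mm behind it; z points along the fingers, y is the line along which they close (so a half turn about z gives the same grasp; the last joint's range is limited). The gripper opens to 85 mm and grips with 20 to 120 N. Pads are 22 mm wide; open, the fingers measure 114 mm over their backs; the gripper's body (76 mm by 85 mm) begins 54 mm behind the grasp point. The pads swing forward as they close: fully open they stand 13 mm farther back than shut.
Start: joints at [-74.141, 7.208, -2.269, 80.523, 0, 90], TCP at [143.465, -505.001, 231.295] pointing down, gripper open.
Joint ranges: [-155.77, 155.77], [-54.66, 111.73], [-72.52, 77.12], [-102.08, 115.82], [-83.92, 84.16], [-180, 180]. Speed limits (degrees/s): [136.94, 136.94, 172.46, 180, 180, 180].

### API

Orientations are given as a 3x3 rotation matrix whose columns are the frame's x, y, z axes.
In Python, from station import robot, optics gives the robot as it stands. The module is installed in compiled form; this text tells all that it offers.
- The arm moves only by the tool play_rows, never from a script. Its arguments are lists of equal length, an entry for each row: "dp": the shift along the tool's x, y, z each as a share of 0.15 m, from -1 to 1, a list of three; "turn": the turn, a rotation vector about the tool's x, y, z each as a share of pi/4 rad, from -1 to 1, a list of three; "gripper": the closure, from -1 (fully open) to 1 (shut). In form: {"dp": [[x, y, z], ...], "turn": [[wx, wy, wz], ...], "gripper": [gripper, ...]}. A call has 1 to 20 rows; each row is the pose to reach, as a shift and turn from the pose commanded when the call began, along the tool's axes at that moment; what a row does not reach only later rows make up. A row lasts 1/8 s, in which the tool goes at most 62.5 mm and 10.7 degrees, less where a joint would pass 70% of its speed; a pose out of reach is approached as far as the arm can. A call with a number of a shift or a turn outside -1 to 1 is refused whole. A call with a gripper value outside its range is refused whole. The fingers move at their own pace and stop on an object; "force" is the grip in N (left out, the last holds). Time passes only in rows, so rows that repeat a pose let the fingers close. It gives the time, the measured TCP pose, the force, the opening and the grip force at its end, in the units of the state.
- robot.state(): the state, without advancing time (a new reading comes with each control period).
- optics.get_image(name): name is "scene" or "top"; returns a dict with "frame" (400x640x3 uint8, blue, green, red), "fovy" (degrees; the focal length in pixels is half the picture's height over the tangent of half this angle, whatever the lens; pixels are square), "cx", "cy" (the principal point, pixels), "k1" (the pictures are not rectified: a ray, as slopes to the right and down, at radius r is drawn at 1 + k1 r^2 times it, then the intrinsics apply), "rvec" (rotation vector, rad) and "tvec" (3), from world to camera coordinates, as OpenCV has them. Camera axes: x right, y down, z forward; pixel columns grow to the right and rows downward; lengths in mm; the calibration is good to about 2 mm. A picture is of the moment at which its call begins. There is no depth.
- robot.sign_off(): hands the job in; it is judged then, once.
The state is a dict: "clock": time; "joints": joint angles; "joint_vel": joint speeds; "tau": joint torques, N m; "ee_pos": TCP position; "tool_rot": TCP orientation; "wrist_force": force on the tool from outside, world axes, zero at the start; "torque": the same for the moment, N m; "width": finger opening in mm; "grip_force": force on a finger pad.
Only numpy, scipy, OpenCV 4.12 (cv2) and the standard library are available. Lean on these libraries where they do the work, as an engineer would, in place of code of your own. Each camera call takes 0.05 s, during which the arm holds its last target. There are 200 camera calls.

### The job

The carriage of the bottle-capping fixture is locked by its sliding catch. Pull the catch back until it no longer blocks the carriage and leave it there, then slide the carriage by its handle fully home, so that its bottle stands upright in its cup beneath the capping head.

Things in the scene. Friction and masses are not known exactly. Their poses are not given: they have to be found in the camera images.
- catch (a joint): travel in m of the catch, a steel cross bolt on the robot's side of the fixture (grey base plate, white press column): 0 = fully in, its nose blocking the lug on the carriage's near edge (it may start up to 6 mm out, still locking); the carriage is free from 0.020; 0.036 = fully back, hard stop. Slides with about 2 N, stays where left.
- catch_knob (a point): the catch's upright round steel knob, 18 mm across, 45 mm tall; this point is on its axis, 19 mm below its top, 78 mm above the table. Axes as the fixture's: z up, y along the carriage's travel, x across it (away from the robot). Pull the catch back along -x. Guides below it reach 54 mm above the table. The block with a level screw farther along +y is a fixed end stop, not the catch.
- carriage (a joint): travel in m of the carriage, a steel slab 90 by 200 mm with a white cup that holds the bottle: 0 = its locked place, 0.100 = fully home against a hard stop, the bottle below the capping head. Slides with about 2.5 N, stays where left. The white press stands over the home end, 215 mm tall, from 205 to 355 mm along +y of the handle's start: keep the hand clear of it.
- carriage_handle (a point): the carriage's upright black round handle, 24 mm across, at the end away from the press column; this point is on its axis, 20 mm below its top, 92 mm above the table, and moves with it. Axes as the catch knob's: the carriage slides home along +y, towards the column. The slab's top below it is 34 mm above the table.
- bottle_center (a point): glass bottle with brass pump, 34 mm across, 95 mm tall, standing loosely in the carriage's cup (26 mm tall), 130 mm along +y from the handle; this point is on its axis half-way up, 86 mm above the table when it stands in the cup. Similar spare bottles stand on the table.

How it is judged (in metres and radians):
On the way, in this order (a step that is already met when the one before it is completed fails the run):
1. the catch is pulled clear (20 mm or more) while the carriage is still at its locked place (within 12 mm) (value of joint catch above 0.02 m and value of joint carriage below 0.012 m), for 0.2 s.
2. the carriage is home (within 12 mm of its stop) (value of joint carriage above 0.088 m), for 0.2 s.
At the end, for the whole second after the job is handed in: The carriage is at rest within 12 mm of its home stop, the catch is still at least 20 mm back, and the bottle stands in the carriage's cup, within 10 degrees of upright, seated to within 10 mm and within 15 mm of its place 130 mm from the handle (value of joint carriage above 0.088 m and value of joint catch above 0.02 m and velocity of joint carriage below 0.01 m/s and angle between bottle_center's own z axis and vertical below 0.17 rad and height (world z) of bottle_center below 0.096 m and horizontal distance between bottle_center and carriage_handle between 0.115 and 0.145 m); the robot touches nothing.
It also fails if it takes over 48 s, if anything falls off the work surface, if the arm or the gripper's body presses on something with over 40 N, if the wrist force passes 120 N, or if a joint passes its speed limit or range.

## Working session

There is one attempt and no reset: what is moved stays moved. The work goes in short steps, Python scripts to look and compute and a tool call to move; the robot and the scene stay as the last step left them, time stands still between calls to the robot, and variables do not carry over. Pictures are saved under pics/ and viewed, at most 10 in all, crops included, and the job is handed in when it is done.

Besides the shell and the picture viewer there is one more tool, called after "Call:" by a JSON object that holds its "api" and its "payload", one argument or row to a line. play_rows: Moves the arm, as the interface text tells. Its arguments: {"type":"object","properties":{"dp":{"type":"array","items":{"type":"array","items":{"type":"number","minimum":-1,"maximum":1}}},"turn":{"type":"array","items":{"type":"array","items":{"type":"number","minimum":-1,"maximum":1}}},"gripper":{"type":"array","items":{"type":"number"}},"force":{"type":"number"}},"required":["dp","turn","gripper"]}

```bash
mkdir -p pics; cat > h.py <<'E'
import numpy as np, cv2, pickle
from station import robot, optics
def grab(n,f):
    d=optics.get_image(n); cv2.imwrite(f,d["frame"]); pickle.dump(d,open(f"{n}.pkl","wb")); return d
def K(d):
    f=200/np.tan(np.radians(d["fovy"])/2); return np.array([[f,0,d["cx"]],[0,f,d["cy"]],[0,0,1]])
def ray(d,uv):
    D=np.array([d["k1"],0,0,0.]); p=cv2.undistortPoints(np.array([[uv]],float),K(d),D)[0,0]
    R=cv2.Rodrigues(np.array(d["rvec"],float))[0]; c=-R.T@np.array(d["tvec"],float).ravel()
    v=R.T@np.array([p[0],p[1],1]); return c,v
def atz(d,uv,z):
    c,v=ray(d,uv); return c+v*(z-c[2])/v[2]
def proj(d,P):
    return cv2.projectPoints(np.array(P,float).reshape(-1,1,3),np.array(d["rvec"],float),np.array(d["tvec"],float),K(d),np.array([d["k1"],0,0,0.]))[0][:,0]
E
python3 - <<'E'
from h import *
for n in("scene","top"):
    d=grab(n,f"pics/{n}0.png"); print(n,ray(d,(d["cx"],d["cy"])),d["fovy"],d["k1"])
print(robot.state())
E
```

```text
scene (array([ 747.9177426 , -300.18375183,  641.6170649 ]), array([-0.24365975,  0.44914498, -0.85959218])) 46.33695315648664 -0.1390903190963525
top (array([460.96353583, -35.14993689, 711.56411672]), array([ 0.21737635,  0.04343448, -0.975121  ])) 53.93606515786686 -0.009684090329815442
{'clock': 0.1, 'joints': array([-7.41413706e+01,  7.23808852e+00, -2.32062121e+00,  8.05234515e+01,
        5.19788935e-04,  8.99991495e+01]), 'joint_vel': array([-0.07389136, -0.18626525,  0.09874472,  0.02239638,  0.03243661,
        0.06812402]), 'tau': array([ 9.13985423e-04, -4.36903882e+01,  3.53606343e+01,  1.37027065e-02,
        8.87483520e-05,  1.59077445e-05]), 'ee_pos': array([ 143.36655117, -504.66514119,  230.60380005]), 'tool_rot': array([[ 9.61934819e-01,  2.73278716e-01, -3.83130197e-04],
       [ 2.73278984e-01, -9.61933827e-01,  1.38188296e-03],
       [ 9.09330392e-06, -1.43398277e-03, -9.99998972e-01]]), 'wrist_force': array([-0.15220143, -0.02989303, -0.113885  ]), 'torque': array([ 0.01903036,  0.07151563, -0.00162755]), 'grip_force': 0.0, 'width': 85.55573164500731}
```

View pics/scene0.png

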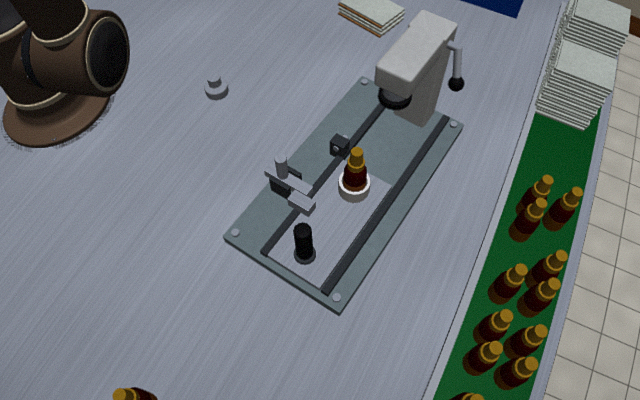

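View pics/top0.png

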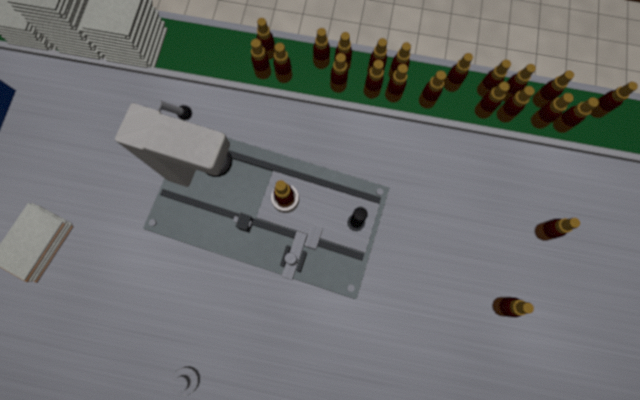

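Scene view: knob top is near (281,158), handle top (303,228) and the bottle in its cup (356,155). In the top view the knob is at (291,257), the handle top (359,213) and the cup (285,197).

```bash
python3 - <<'E'
from h import *
s=pickle.load(open("scene.pkl","rb"));t=pickle.load(open("top.pkl","rb"))
for n,z,a,b in(("knobtop",97,(281,158),(291,257)),("handletop",112,(303,228),(359.5,212)),("pump top",134,(357,152),(281,186))):
    print(n,atz(s,a,z).round(1),atz(t,b,z).round(1))
P=[atz(t,p,14) for p in((380,191),(351,288),(152,223))]; Q=[atz(s,p,14) for p in((337,297),(235,233),(364,80),(454,124))]
print(np.round(P,1),np.round(Q,1))
for n,d in(("scene",s),("top",t)):
    c=(240,120,200,160) if n=="scene" else (240,170,150,120)
    x,y,w,h=c; cv2.imwrite(f"pics/{n}c.png",cv2.resize(d["frame"][y:y+h,x:x+w],None,fx=3.5,fy=3.5,interpolation=2))
a=cv2.imread("pics/scenec.png");b=cv2.imread("pics/topc.png");print(a.shape,b.shape)
E
```

```text
knobtop [511.3  20.3  97. ] [510.9  19.   97. ]
handletop [597.3 -71.2 112. ] [598.7 -72.6 112. ]
pump top [614.   53.1 134. ] [610.6  53.1 134. ]
[[ 667.3 -109.    14. ]
 [ 485.2  -87.2   14. ]
 [ 529.1  285.6   14. ]] [[ 663.1 -103.    14. ]
 [ 481.7  -82.9   14. ]
 [ 524.2  294.1   14. ]
 [ 708.5  269.3   14. ]]
(560, 700, 3) (420, 525, 3)
```

View pics/scenec.png

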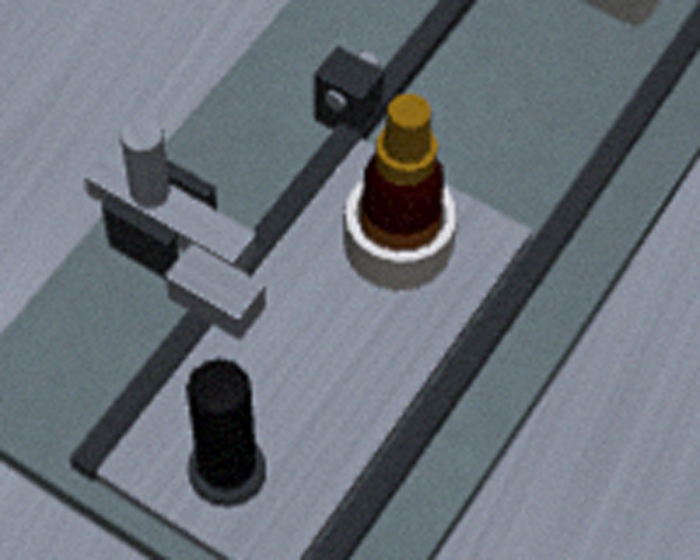

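View pics/topc.png

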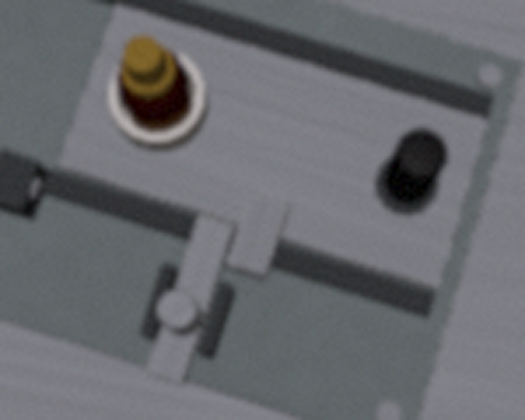

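Call:
{"api": "play_rows", "payload": {
  "dp": [
    [0.5,-0.4,-0.1],
    [1,-0.81,-0.2],
    [1,-0.81,-0.2],
    [1,-0.81,-0.2],
    [1,-0.81,-0.2],
    [1,-0.81,-0.2]
  ],
  "turn": [
    [0,0,-0.2],
    [0,0,-0.4],
    [0,0,-0.6],
    [0,0,-0.8],
    [0,0,-1],
    [0,0,-1]
  ],
  "gripper": [-1,-0.5,-0.2,-0.2,-0.2,-0.2],
  "force": 40
}}

```text
clock: 0.85
ee_pos: [254.6, -346.8, 261.1]
tool_rot: [[0.488, 0.873, -0.0], [0.873, -0.488, 0.0], [0.0, -0.0, -1.0]]
wrist_force: [-0.4, 0.7, 0.5]
width: 51.1
grip_force: 0.0
```

```bash
cat >> h.py <<'E'
from scipy.spatial.transform import Rotation as Ro
def go(p,yaw):
    "dp shares and turn shares to TCP p, pointing down, tool y at yaw deg"
    s=robot.state(); R=s["tool_rot"]; a=np.radians(yaw)
    y=np.array([np.cos(a),np.sin(a),0]); z=np.array([0,0,-1.]); x=np.cross(y,z)
    T=np.c_[x,y,z]
    print("t",s["clock"],"pos",s["ee_pos"].round(1),"w",s["width"].round(1),"F",s["wrist_force"].round(1))
    print("dp",(R.T@(np.array(p)-s["ee_pos"])/150).round(3),"turn",(Ro.from_matrix(R.T@T).as_rotvec()/(np.pi/4)).round(3))
E
python3 -c "
from h import *
go((510,19.5,160),-6.5)"
```

```text
Traceback (most recent call last):
  File "h.py", line 21, in go
    print("t",s["clock"],"pos",s["ee_pos"].round(1),"w",s["width"].round(1),"F",s["wrist_force"].round(1))
                                                        ^^^^^^^^^^^^^^^^
AttributeError: 'float' object has no attribute 'round'
```

Call:
{"api": "play_rows", "payload": {
  "dp": [
    [0.35,0.03,0],
    [0.7,0.07,0],
    [1,0.1,0],
    [1,0.1,0]
  ],
  "turn": [
    [0,0,0],
    [0,0,0],
    [0,0,0],
    [0,0,0]
  ],
  "gripper": [-0.2,-0.2,-0.2,-0.2]
}}

```text
clock: 1.35
ee_pos: [341.7, -221.7, 261.0]
tool_rot: [[0.486, 0.874, -0.0], [0.874, -0.486, 0.001], [0.0, -0.001, -1.0]]
wrist_force: [-0.1, -0.0, -0.4]
width: 51.3
grip_force: 0.0
```

Call:
{"api": "play_rows", "payload": {
  "dp": [
    [0.35,0.03,0],
    [0.7,0.07,0],
    [1,0.1,0],
    [1,0.1,0]
  ],
  "turn": [
    [0,0,-0.2],
    [0,0,-0.4],
    [0,0,-0.5],
    [0,0,-0.5]
  ],
  "gripper": [-0.2,-0.2,-0.2,-0.2]
}}

```text
clock: 1.85
ee_pos: [427.8, -98.7, 260.7]
tool_rot: [[0.115, 0.993, -0.001], [0.993, -0.115, 0.0], [0.0, -0.001, -1.0]]
wrist_force: [0.1, -0.1, -0.2]
width: 51.5
grip_force: 0.0
```

```bash
sed -i 's/s\["width"\].round(1)/round(s["width"],1)/' h.py
python3 -c "
from h import *
go((511,19.5,140),-6.5)"
```

```text
t 1.85 pos [427.8 -98.7 260.7] w 51.5 F [ 0.1 -0.1 -0.2]
dp [0.846 0.462 0.804] turn [-0.001 -0.    -0.002]
```

Call:
{"api": "play_rows", "payload": {
  "dp": [
    [0.4,0.2,0.2],
    [0.8,0.4,0.6],
    [0.846,0.462,0.804],
    [0.846,0.462,0.804],
    [0.846,0.462,0.804]
  ],
  "turn": [
    [0,0,0],
    [0,0,0],
    [0,0,0],
    [0,0,0],
    [0,0,0]
  ],
  "gripper": [-0.2,-0.2,-0.2,-0.2,-0.2]
}}

```text
clock: 2.48
ee_pos: [510.0, 17.0, 140.7]
tool_rot: [[0.118, 0.993, -0.001], [0.993, -0.118, -0.001], [-0.001, -0.001, -1.0]]
wrist_force: [-0.1, 0.0, 0.6]
width: 51.3
grip_force: 0.0
```

```bash
python3 - <<'E'
from h import *
d=grab("scene","pics/s1.png"); e=grab("top","pics/t1.png")
go((511,19.5,64),-6.5)
f=cv2.resize(d["frame"][60:280,180:460],None,fx=2,fy=2,interpolation=2); g=cv2.resize(e["frame"][150:300,200:400],None,fx=2,fy=2,interpolation=2)
c=np.zeros((600,800,3),np.uint8); c[:440,:400]=f[:,:400]; c[:300,400:800]=g; cv2.imwrite("pics/c1.png",c[:440])
E
```

```text
t 2.575 pos [510.7  16.9 142.3] w 51.2 F [-0.5 -0.4  0.6]
dp [ 0.017 -0.001  0.522] turn [ 0.003  0.    -0.006]
```

View pics/c1.png

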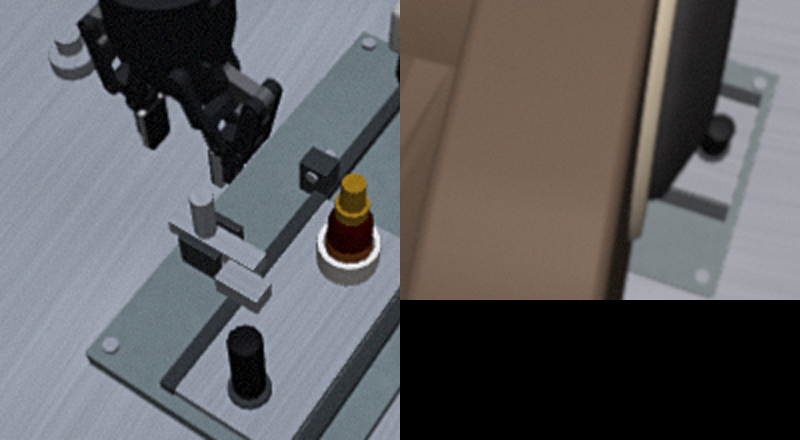

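Fingers straddle the knob axis above it; the knob is in line. Descending and closing.

Call:
{"api": "play_rows", "payload": {
  "dp": [
    [0.017,0,0.15],
    [0.017,0,0.3],
    [0.017,0,0.42],
    [0.017,0,0.52],
    [0.017,0,0.52],
    [0.017,0,0.52]
  ],
  "turn": [
    [0,0,0],
    [0,0,0],
    [0,0,0],
    [0,0,0],
    [0,0,0],
    [0,0,0]
  ],
  "gripper": [-0.2,-0.2,-0.2,-0.2,-0.2,-0.2]
}}

```text
clock: 3.32
ee_pos: [511.2, 20.6, 63.7]
tool_rot: [[0.116, 0.993, 0.001], [0.993, -0.116, 0.0], [0.0, 0.001, -1.0]]
wrist_force: [-0.2, 0.2, 0.2]
width: 51.1
grip_force: 0.0
```

Call:
{"api": "play_rows", "payload": {
  "dp": [
    [0,0,0],
    [0,0,0],
    [0,0,0],
    [0,0,0],
    [0,0,0],
    [0,0,0],
    [0,0,0],
    [0,0,0]
  ],
  "turn": [
    [0,0,0],
    [0,0,0],
    [0,0,0],
    [0,0,0],
    [0,0,0],
    [0,0,0],
    [0,0,0],
    [0,0,0]
  ],
  "gripper": [0,0.2,0.4,0.6,0.8,0.8,0.8,0.8],
  "force": 25
}}

```text
clock: 4.32
ee_pos: [510.7, 20.9, 62.8]
tool_rot: [[0.116, 0.993, 0.0], [0.993, -0.116, 0.0], [0.0, 0.0, -1.0]]
wrist_force: [-1.4, 0.7, 3.2]
width: 17.1
grip_force: 24.9
```

Call:
{"api": "play_rows", "payload": {
  "dp": [
    [0,-0.03,0],
    [0,-0.06,0],
    [0,-0.09,0],
    [0,-0.12,0],
    [0,-0.15,0],
    [0,-0.18,0],
    [0,-0.193,0],
    [0,-0.193,0],
    [0,-0.193,0],
    [0,-0.193,0]
  ],
  "turn": [
    [0,0,0],
    [0,0,0],
    [0,0,0],
    [0,0,0],
    [0,0,0],
    [0,0,0],
    [0,0,0],
    [0,0,0],
    [0,0,0],
    [0,0,0]
  ],
  "gripper": [0.8,0.8,0.8,0.8,0.8,0.8,0.8,0.8,0.8,0.8]
}}

```text
clock: 5.58
ee_pos: [481.5, 24.4, 62.8]
tool_rot: [[0.116, 0.993, -0.001], [0.993, -0.116, 0.0], [0.0, -0.001, -1.0]]
wrist_force: [-1.2, 2.8, 5.0]
width: 17.2
grip_force: 25.3
```

Moved 29 mm with low force, grip held. Release and rise.

Call:
{"api": "play_rows", "payload": {
  "dp": [
    [0,0,0],
    [0,0,0],
    [0,0,0],
    [0,0,0],
    [0,0,-0.2],
    [0,0,-0.5],
    [0,0,-0.8],
    [0,0,-1],
    [0,0,-1],
    [0,0,-1]
  ],
  "turn": [
    [0,0,0],
    [0,0,0],
    [0,0,0],
    [0,0,0],
    [0,0,0],
    [0,0,0],
    [0,0,0],
    [0,0,0],
    [0,0,0],
    [0,0,0]
  ],
  "gripper": [0.4,0.1,-0.2,-0.2,-0.2,-0.2,-0.2,-0.2,-0.2,-0.2]
}}

```text
clock: 6.82
ee_pos: [481.6, 24.2, 211.8]
tool_rot: [[0.116, 0.993, -0.001], [0.993, -0.116, -0.0], [-0.0, -0.001, -1.0]]
wrist_force: [-0.6, -0.4, -0.7]
width: 51.2
grip_force: 0.0
```

```bash
python3 - <<'E'
from h import *
go((597.5,-73.5,190),83.5)
E
```

```text
t 6.825 pos [481.6  24.2 211.8] w 51.2 F [-0.6 -0.4 -0.7]
dp [-0.557  0.843  0.145] turn [-1.000e-03 -1.000e-03 -2.003e+00]
```

Call:
{"api": "play_rows", "payload": {
  "dp": [
    [-0.2,0.3,0],
    [-0.4,0.6,0],
    [-0.557,0.843,0.1],
    [-0.557,0.843,0.145],
    [-0.557,0.843,0.145],
    [-0.557,0.843,0.145]
  ],
  "turn": [
    [0,0,-0.2],
    [0,0,-0.4],
    [0,0,-0.6],
    [0,0,-0.8],
    [0,0,-1],
    [0,0,-1]
  ],
  "gripper": [-0.2,-0.2,-0.2,-0.2,-0.2,-0.2]
}}

```text
clock: 7.58
ee_pos: [597.1, -73.5, 189.0]
tool_rot: [[-0.619, 0.785, -0.003], [0.785, 0.619, 0.0], [0.002, -0.002, -1.0]]
wrist_force: [0.7, 0.4, -0.1]
width: 51.1
grip_force: 0.0
```

Call:
{"api": "play_rows", "payload": {
  "dp": [
    [0,0,0],
    [0,0,0],
    [0,0,0],
    [0,0,0],
    [0,0,0],
    [0,0,0],
    [0,0,0]
  ],
  "turn": [
    [0,0,-0.2],
    [0,0,-0.4],
    [0,0,-0.6],
    [0,0,-0.8],
    [0,0,-1],
    [0,0,-1],
    [0,0,-1]
  ],
  "gripper": [-0.2,-0.2,-0.2,-0.2,-0.2,-0.2,-0.2]
}}

```text
clock: 8.45
ee_pos: [597.6, -73.3, 190.6]
tool_rot: [[-0.993, 0.119, -0.001], [0.119, 0.993, 0.0], [0.001, 0.0, -1.0]]
wrist_force: [-0.8, -0.2, 0.4]
width: 51.6
grip_force: 0.0
```

```bash
python3 - <<'E'
from h import *
d=grab("scene","pics/s2.png"); e=grab("top","pics/t2.png")
go((597.5,-73.5,78),83.5)
c=np.zeros((400,800,3),np.uint8); c[:,:400]=cv2.resize(d["frame"][80:280,220:420],None,fx=2,fy=2,interpolation=2); c[:,400:]=cv2.resize(e["frame"][130:330,210:410],None,fx=2,fy=2,interpolation=2); cv2.imwrite("pics/c2.png",c)
E
```

```text
t 8.55 pos [597.7 -73.4 190.8] w 51.4 F [-0.4  0.2  0.5]
dp [ 0.001 -0.001  0.752] turn [-0.    -0.    -0.006]
```

View pics/c2.png

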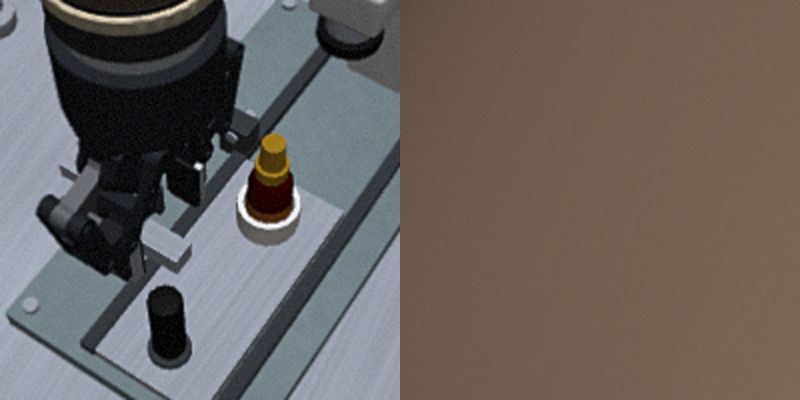

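The fingers line up with the handle (about (165,300) in the crop) and the bottle is upright. Descend and grip.

Call:
{"api": "play_rows", "payload": {
  "dp": [
    [0,0,0.2],
    [0,0,0.4],
    [0,0,0.6],
    [0,0,0.7],
    [0,0,0.76],
    [0,0,0.76],
    [0,0,0.76]
  ],
  "turn": [
    [0,0,0],
    [0,0,0],
    [0,0,0],
    [0,0,0],
    [0,0,0],
    [0,0,0],
    [0,0,0]
  ],
  "gripper": [-0.2,-0.2,-0.2,-0.2,-0.2,-0.2,-0.2]
}}

```text
clock: 9.43
ee_pos: [598.5, -73.5, 78.1]
tool_rot: [[-0.993, 0.116, 0.002], [0.116, 0.993, -0.0], [-0.002, -0.0, -1.0]]
wrist_force: [-0.1, 0.1, 1.1]
width: 51.0
grip_force: 0.0
```

Call:
{"api": "play_rows", "payload": {
  "dp": [
    [0,0,0],
    [0,0,0],
    [0,0,0],
    [0,0,0],
    [0,0,0],
    [0,0,0],
    [0,0,0]
  ],
  "turn": [
    [0,0,0],
    [0,0,0],
    [0,0,0],
    [0,0,0],
    [0,0,0],
    [0,0,0],
    [0,0,0]
  ],
  "gripper": [0,0.1,0.25,0.4,0.6,0.6,0.6],
  "force": 25
}}

```text
clock: 10.3
ee_pos: [597.8, -73.4, 77.0]
tool_rot: [[-0.993, 0.116, 0.0], [0.116, 0.993, -0.0], [-0.0, -0.0, -1.0]]
wrist_force: [-0.7, -0.6, 1.5]
width: 23.4
grip_force: 24.5
```

Call:
{"api": "play_rows", "payload": {
  "dp": [
    [0,0.01,0],
    [0,0.025,0],
    [0,0.05,0],
    [0,0.08,0],
    [0,0.115,0],
    [0,0.15,0],
    [0,0.185,0],
    [0,0.22,0],
    [0,0.255,0],
    [0,0.29,0],
    [0,0.325,0],
    [0,0.36,0],
    [0,0.39,0],
    [0,0.41,0],
    [0,0.425,0],
    [0,0.43,0],
    [0,0.43,0]
  ],
  "turn": [
    [0,0,0],
    [0,0,0],
    [0,0,0],
    [0,0,0],
    [0,0,0],
    [0,0,0],
    [0,0,0],
    [0,0,0],
    [0,0,0],
    [0,0,0],
    [0,0,0],
    [0,0,0],
    [0,0,0],
    [0,0,0],
    [0,0,0],
    [0,0,0],
    [0,0,0]
  ],
  "gripper": [0.6,0.6,0.6,0.6,0.6,0.6,0.6,0.6,0.6,0.6,0.6,0.6,0.6,0.6,0.6,0.6,0.6]
}}

```text
clock: 12.42
ee_pos: [605.6, -9.2, 77.0]
tool_rot: [[-0.993, 0.116, 0.001], [0.116, 0.993, 0.0], [-0.001, 0.0, -1.0]]
wrist_force: [3.8, -1.8, 3.3]
width: 23.2
grip_force: 24.6
```

Moved 64.7 mm freely; 33 mm more.

Call:
{"api": "play_rows", "payload": {
  "dp": [
    [0,0.01,0],
    [0,0.025,0],
    [0,0.045,0],
    [0,0.07,0],
    [0,0.095,0],
    [0,0.12,0],
    [0,0.145,0],
    [0,0.17,0],
    [0,0.19,0],
    [0,0.205,0],
    [0,0.215,0],
    [0,0.225,0],
    [0,0.225,0],
    [0,0.225,0]
  ],
  "turn": [
    [0,0,0],
    [0,0,0],
    [0,0,0],
    [0,0,0],
    [0,0,0],
    [0,0,0],
    [0,0,0],
    [0,0,0],
    [0,0,0],
    [0,0,0],
    [0,0,0],
    [0,0,0],
    [0,0,0],
    [0,0,0]
  ],
  "gripper": [0.6,0.6,0.6,0.6,0.6,0.6,0.6,0.6,0.6,0.6,0.6,0.6,0.6,0.6]
}}

```text
clock: 14.18
ee_pos: [609.7, 24.4, 77.1]
tool_rot: [[-0.993, 0.116, 0.001], [0.116, 0.993, 0.0], [-0.001, 0.0, -1.0]]
wrist_force: [4.2, -1.5, 1.9]
width: 23.6
grip_force: 24.6
```

Travel is about 98.5 mm. Release, rise, back off, look.

Call:
{"api": "play_rows", "payload": {
  "dp": [
    [0,0,0],
    [0,0,0],
    [0,0,0],
    [0,0,0],
    [0,0,-0.1],
    [0,0,-0.3],
    [0,0,-0.6],
    [0,0,-0.9],
    [0,0,-1],
    [0,-0.3,-1],
    [0,-0.6,-1],
    [0,-1,-1],
    [0,-1,-1],
    [0,-1,-1]
  ],
  "turn": [
    [0,0,0],
    [0,0,0],
    [0,0,0],
    [0,0,0],
    [0,0,0],
    [0,0,0],
    [0,0,0],
    [0,0,0],
    [0,0,0],
    [0,0,0],
    [0,0,0],
    [0,0,0],
    [0,0,0],
    [0,0,0]
  ],
  "gripper": [0.4,0.1,-0.2,-0.2,-0.2,-0.2,-0.2,-0.2,-0.2,-0.2,-0.2,-0.2,-0.2,-0.2]
}}

```text
clock: 15.92
ee_pos: [591.7, -124.7, 226.8]
tool_rot: [[-0.993, 0.116, -0.0], [0.116, 0.993, 0.001], [0.001, 0.001, -1.0]]
wrist_force: [-0.2, 0.8, -0.5]
width: 51.3
grip_force: 0.0
```

Call:
{"api": "play_rows", "payload": {
  "dp": [
    [0,-0.4,0],
    [0,-0.8,0],
    [0,-1,0],
    [0,-1,0],
    [0,-1,0]
  ],
  "turn": [
    [0,0,0],
    [0,0,0],
    [0,0,0],
    [0,0,0],
    [0,0,0]
  ],
  "gripper": [-0.2,-0.2,-0.2,-0.2,-0.2]
}}

```text
clock: 16.55
ee_pos: [575.0, -272.2, 226.9]
tool_rot: [[-0.993, 0.114, -0.0], [0.114, 0.993, 0.001], [0.0, 0.001, -1.0]]
wrist_force: [0.0, 0.7, 0.3]
width: 51.3
grip_force: 0.0
```

```bash
python3 - <<'E'
from h import *
d=grab("scene","pics/s3.png"); e=grab("top","pics/t3.png")
c=np.zeros((400,800,3),np.uint8); c[:,:400]=cv2.resize(d["frame"][80:280,240:440],None,fx=2,fy=2,interpolation=2); c[:,400:]=cv2.resize(e["frame"][110:310,190:390],None,fx=2,fy=2,interpolation=2); cv2.imwrite("pics/c3.png",c)
print("expect knob top",proj(d,(482,23,97)),proj(e,(482,23,97)),"handle",proj(d,(609,26,112)),proj(e,(609,26,112)))
E
```

```text
expect knob top [[264.49085094 149.36974245]] [[284.585103   274.94746418]] handle [[344.42035489 174.65589458]] [[298.92291047 193.95127171]]
```

View pics/c3.png

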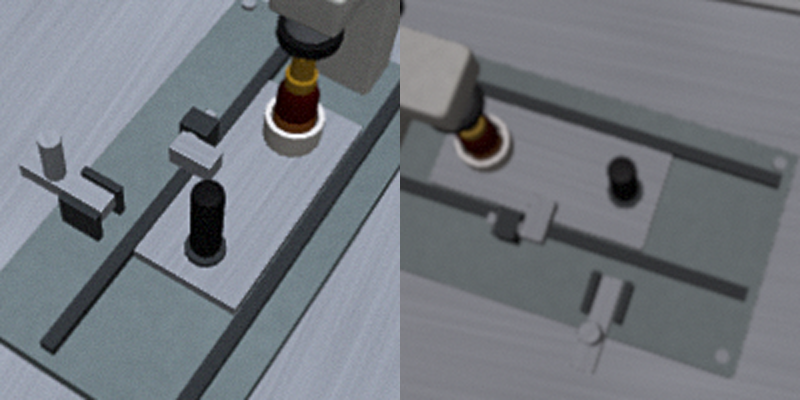

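The catch is back, with its knob at (284,276) in the top view where I expected it. The lug is at the end stop, and the bottle is upright in its cup under the head. Handing in.

```bash
python3 -c "
from station import robot
print(robot.sign_off())"
```

```text
the job is handed in; nothing more can be done
None
```

The catch is about 29 mm back and the carriage about 98 mm along, with its lug at the end stop; the bottle stands upright in its cup beneath the capping head, and the job is handed in (no verdict was returned).

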